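# Load the bush and spacer into the empty bayonet socket

### The arm

A 6-joint arm with a two-finger parallel gripper is mounted at the origin on the work surface. World frame = base frame: x ahead of the robot, y to its left, z up, the work surface at z = 0. Lengths are in m, angles in rad, forces in N, time in s.
With the tool pointing down it reaches from about 0.4 to 0.825 m from the base axis. Payload 7 kg.
Tool frame: the origin (TCP) lies at the very end of the fingers, on their centre line; the grasp point (between the pads) lies 19 mm behind it (tcp_to_grasp is the distance from the TCP to the grasp point, in m); x points along the fingers, z is the direction in which the jaws open and shut, and the axes are right-handed (so a half turn about x gives the same grasp; the last joint's range is limited). The gripper opens to 88 mm and grips with 3 to 60 N. Pads are 19 mm wide; open, the fingers measure 130 mm over their backs; the gripper's body (78 mm by 193 mm) begins 47 mm behind the grasp point.
Start: joints at [1.49, 0.359, 0.012, 0, -1.224, -0.288], TCP at [0.243, 0.63, 0.227] pointing down, gripper open.
Joint ranges: [-3.07, 3.07], [-1.43, 2.12], [-1.02, 1.25], [-3.03, 1.67], [-3.05, -0], [-3.03, 3.03]. Speed limits (rad/s): [2.39, 2.39, 3.01, 3.14, 3.14, 3.14].

### API

Orientations are given as [roll, pitch, yaw] about the fixed x, y, z axes, in that order (R = Rz(yaw) Ry(pitch) Rx(roll)).
In Python, from station import get_state, grab_frame, job_done, tcp_to_grasp gives the robot as it stands. The module is installed in compiled form; this text tells all that it offers.
- The arm moves only by the shell command python3 -m crank 'ROWS' [FORCE]. ROWS is JSON, a list of rows, each a list of 7 numbers: the shift along the tool's x, y, z in m, then the turn, a rotation vector about the tool's x, y, z in rad, then the opening, from 0 (shut) to 1 (fully open). In form: [[x, y, z, wx, wy, wz, fingers], ...]. A call has 1 to 10 rows; each row is the pose to reach, as a shift and turn from the pose commanded when the call began, along the tool's axes at that moment; what a row does not reach only later rows make up. A row lasts 1/8 s, in which the tool goes at most 62.5 mm and 10.7 degrees, less where a joint would pass 70% of its speed; a pose out of reach is approached as far as the arm can. A call with a gripper value outside its range is refused whole. The fingers move at their own pace and stop on an object; FORCE is the grip in N (left out, the last holds). Time passes only in rows, so rows that repeat a pose let the fingers close. It gives the time, the measured TCP pose, the force and the opening at its end, in the units of the state.
- get_state(): the state, without advancing time (a new reading comes with each control period).
- grab_frame(name): name is "scene" or "top" or "wrist"; returns a dict with "pixels" (420x560x3 uint8, red, green, blue), "vfov" (degrees; the focal length in pixels is half the picture's height over the tangent of half this angle, whatever the lens; pixels are square), "cx", "cy" (the principal point, pixels), "extrinsics" (4x4, takes a point from world to camera coordinates). Camera axes: x right, y up, looking along -z (the intrinsics and any distortion apply to the point x, -y, -z); pixel columns grow to the right and rows downward; lengths in m; the calibration is good to about 2 mm. A picture is of the moment at which its call begins. There is no depth.
- job_done(): hands the job in, once; it reports no verdict.
The state is a dict: "t": time; "q": joint angles; "qd": joint speeds; "joint_efforts": joint torques, N m; "eef_pos": TCP position; "ee_rot": TCP orientation; "force": force on the tool from outside, world axes, zero at the start; "moment": the same for the moment, N m; "width": finger opening in m.
Only numpy, scipy, OpenCV 4.12 (cv2) and the standard library are available. Lean on these libraries where they do the work, as an engineer would, in place of code of your own. Each camera call takes 0.05 s, during which the arm holds its last target.

### The job

Rebuild the stack in the empty bayonet socket: first lower the steel flanged bush, stem up, into the bore until it sits fully home on the floor and let go of it, then pick up the plain spacer ring and lower it over the stem until it rests flat on the bush's flange. Set both parts down rather than dropping them, and leave the nylon impeller where it is.

Things in the scene. Friction and masses are not known exactly. Their poses are not given: they have to be found in the camera images.
- socket: Empty bayonet socket, fixed: round steel cup (104 mm across the rim) on a grey bolted foot 128 mm wide. Bore open upward: floor 10 mm, rim 34 mm above the plate; diameter 68 mm, flaring over the top 8 mm to 80. Origin: on the bore's axis at plate level; z up. The like socket at the robot's far right, filled by a chrome burr holder (144 mm tall), is not to be used.
- bush: Loose steel flanged bush, stem up on the plate: flat round flange 58 mm in diameter, 10 mm thick, with a central round stem 20 mm in diameter reaching 62 mm above the underside. 0.2 to 0.35 kg. Starts left of, right of or beyond the socket. Origin: centre of the flange's underside; z along the stem.
- spacer: Loose aluminium spacer ring standing on end on the plate: plain short tube, outside diameter 58 mm, hole 44 mm, height 40 mm, same either way up. 0.1 to 0.16 kg. Starts left of, right of or beyond the socket. On the flange in the socket its top stands 26 mm above the rim. Origin: centre of its underside; z along its axis.
- impeller: Bystander, not part of the stack: loose pale grey nylon impeller on the plate, disc 72 mm in diameter, 5 mm thick, with seven upright vanes and a central hub 22 mm in diameter, 39 mm tall in all. Starts left of, right of or beyond the socket. Origin: centre of its underside; z up.
Not all that is in view belongs to the job. What is shaped like the spacer but turquoise or yellow is not meant.

How it is judged:
By the outcome, as a careful person would: the job done as asked, in the order asked, and still so for the second after the job is handed in, with the robot touching nothing.
It also fails if it takes over 54 s, if anything falls off the work surface, if the arm or the gripper's body presses on something with over 40 N, if the wrist force passes 120 N, or if a joint passes its speed limit or range.

## Working session

There is one attempt and no reset: what is moved stays moved. The work goes in short steps, Python scripts to look and compute and a shell command to move; the robot and the scene stay as the last step left them, time stands still between calls to the robot, and variables do not carry over. Pictures are saved under pics/ and viewed, and the job is handed in when it is done.

```bash
mkdir -p pics
python3 - <<'E'
from station import *
import cv2, numpy as np
s=get_state(); print({k:np.round(v,3) for k,v in s.items()}, tcp_to_grasp if not callable(tcp_to_grasp) else tcp_to_grasp())
for n in ["scene","top","wrist"]:
    f=grab_frame(n); cv2.imwrite(f"pics/{n}0.png",f["pixels"][:,:,::-1]); np.savez(f"{n}0.npz",**f)
    print(n,{k:(np.round(v,3).tolist() if k=="extrinsics" else v) for k,v in f.items() if k!="pixels"})
E
```

```text
{'t': np.float64(0.0), 'q': array([ 1.49 ,  0.359,  0.011, -0.   , -1.224, -0.288]), 'qd': array([-0.   , -0.002,  0.001, -0.   , -0.001, -0.001]), 'joint_efforts': array([-1.0000e-03, -5.8272e+01,  2.9306e+01,  6.9970e+00,  7.0000e-03,
       -0.0000e+00]), 'eef_pos': array([0.243, 0.629, 0.226]), 'ee_rot': array([ 0.066,  1.569, -1.874]), 'force': array([-0.228,  1.008, -0.556]), 'moment': array([-0.006,  0.025, -0.023]), 'width': np.float64(0.088)} 0.0188
scene {'vfov': 56.04327078710375, 'cx': 286.7731602419092, 'cy': 207.16336864394492, 'extrinsics': [[-0.62, 0.784, 0.017, 0.391], [-0.559, -0.457, 0.692, 0.337], [0.55, 0.42, 0.722, -1.17], [0.0, 0.0, 0.0, 1.0]]}
top {'vfov': 50.1631628581723, 'cx': 277.4205135866004, 'cy': 205.24083749181003, 'extrinsics': [[0.026, -1.0, 0.011, -0.002], [0.996, 0.027, 0.079, -0.63], [-0.079, 0.009, 0.997, -0.906], [0.0, 0.0, 0.0, 1.0]]}
wrist {'vfov': 59.15975516570987, 'cx': 272.94674952176234, 'cy': 213.84647529008427, 'extrinsics': [[-0.36, -0.933, 0.001, 0.674], [0.894, -0.346, -0.286, 0.035], [0.267, -0.102, 0.958, -0.39], [0.0, 0.0, 0.0, 1.0]]}
```

View pics/scene0.png

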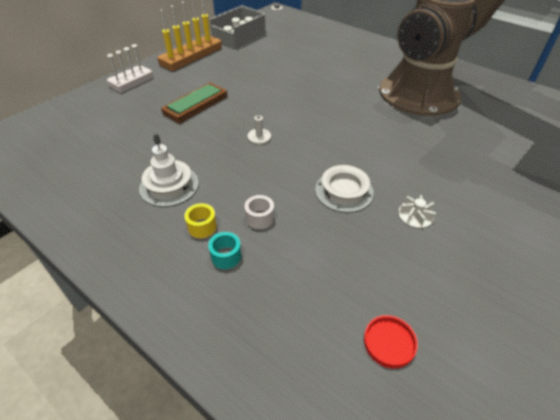

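View pics/top0.png

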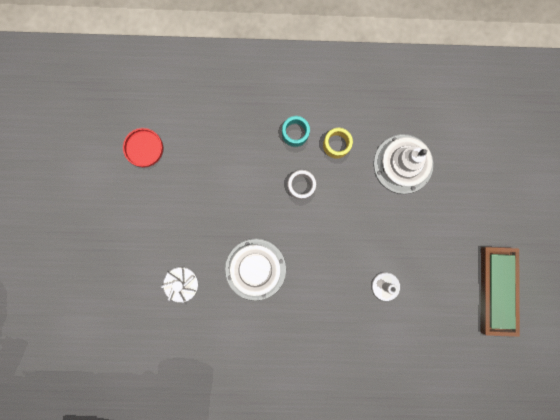

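View pics/wrist0.png

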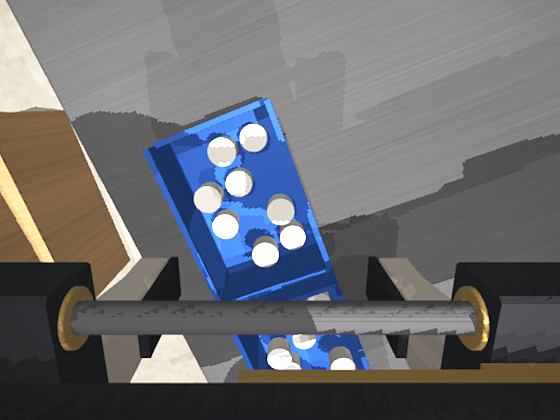

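Top view: the empty socket is at (256,269), the bush at (386,287), and the pale ring at (302,184), with the turquoise ring at (296,130) and the yellow one at (339,142). The impeller is at (180,285) and the filled socket at (404,163). The only ring in plain aluminium grey is the one at (302,184). I'll measure now and check it in an enlarged crop.

```bash
cat > h.py <<'E'
import numpy as np, cv2
from station import *
def load(n): return dict(np.load(n))
def ray(f,u,v):
    E=np.array(f["extrinsics"]);h=f["pixels"].shape[0];fl=h/2/np.tan(np.radians(float(f["vfov"]))/2)
    d=np.array([(u-float(f["cx"]))/fl,-(v-float(f["cy"]))/fl,-1.]);R=E[:3,:3]
    return -R.T@E[:3,3],R.T@d
def onz(f,u,v,z):
    c,d=ray(f,u,v);return c+d*(z-c[2])/d[2]
def proj(f,p):
    E=np.array(f["extrinsics"]);h=f["pixels"].shape[0];fl=h/2/np.tan(np.radians(float(f["vfov"]))/2)
    q=E[:3,:3]@np.array(p)+E[:3,3];return np.array([float(f["cx"])+fl*q[0]/-q[2],float(f["cy"])-fl*q[1]/-q[2]])
def fitcirc(P):
    A=np.c_[2*P[:,:2],np.ones(len(P))];b=(P[:,:2]**2).sum(1);s=np.linalg.lstsq(A,b,rcond=None)[0]
    return s[:2],np.sqrt(s[2]+s[:2]@s[:2])
E
python3 - <<'E'
from h import *
for n in ["top","scene"]:
    f=load(n+"0.npz");im=f["pixels"].astype(int)
    m=((im.min(2)>130)).astype(np.uint8)
    if n=="top": m[:60]=0
    cs,_=cv2.findContours(m,cv2.RETR_CCOMP,cv2.CHAIN_APPROX_NONE)
    for c in cs:
        a=cv2.contourArea(c)
        if a<80 or a>8000: continue
        x,y,w,h=cv2.boundingRect(c)
        if x<100 and n=="top": continue
        out=[]
        for z in [0,.01,.034,.04]:
            P=np.array([onz(f,u,v,z) for u,v in c[:,0]]);cc,r=fitcirc(P);out.append((z,np.round(cc*1000,1).tolist(),round(r*1000,1)))
        print(n,(x,y,w,h),a,out)
f=load("top0.npz")["pixels"][:,:,::-1]
cv2.imwrite("pics/crop1.png",cv2.resize(f[100:320,150:450],None,fx=2.6,fy=2.6,interpolation=cv2.INTER_CUBIC)[:600])
f=load("scene0.npz")["pixels"][:,:,::-1]
cv2.imwrite("pics/crop2.png",cv2.resize(f[100:290,120:450],None,fx=2.4,fy=2.4,interpolation=cv2.INTER_CUBIC)[:600])
E
```

```text
top (262, 374, 61, 17) 485.5 [(0, [256.3, -25.8], np.float64(41.5)), (0.01, [259.5, -25.3], np.float64(41.0)), (0.034, [267.0, -24.1], np.float64(40.0)), (0.04, [268.9, -23.8], np.float64(39.7))]
top (492, 255, 23, 74) 1568.5 [(0, [462.8, -465.8], np.float64(56.4)), (0.01, [463.8, -460.6], np.float64(55.8)), (0.034, [466.1, -448.3], np.float64(54.4)), (0.04, [466.7, -445.2], np.float64(54.0))]
top (519, 173, 41, 27) 437.5 [(0, [696.4, -546.3], np.float64(31.2)), (0.01, [694.9, -540.3], np.float64(30.9)), (0.034, [691.4, -525.9], np.float64(30.1)), (0.04, [690.5, -522.4], np.float64(29.9))]
top (413, 73, 60, 23) 427.0 [(0, [912.4, -335.7], np.float64(37.7)), (0.01, [908.7, -332.0], np.float64(37.3)), (0.034, [899.7, -322.9], np.float64(36.3)), (0.04, [897.5, -320.7], np.float64(36.1))]
top (249, 351, 41, 9) 183.5 [(0, [327.4, 23.0], np.float64(25.2)), (0.01, [329.8, 23.0], np.float64(24.9)), (0.034, [335.6, 23.0], np.float64(24.3)), (0.04, [337.0, 23.0], np.float64(24.1))]
top (270, 344, 23, 8) 87.5 [(0, [332.0, -1.2], np.float64(13.9)), (0.01, [334.4, -0.9], np.float64(13.7)), (0.034
[... 6299 characters left out ...]
oat64(16.7)), (0.034, [711.7, -260.4], np.float64(16.1)), (0.04, [715.5, -254.1], np.float64(15.9))]
scene (247, 128, 25, 16) 238.5 [(0, [457.4, -228.1], np.float64(28.7)), (0.01, [467.6, -218.7], np.float64(28.3)), (0.034, [492.1, -196.2], np.float64(27.1)), (0.04, [498.2, -190.6], np.float64(26.8))]
scene (106, 65, 47, 23) 477.5 [(0, [476.7, -740.3], np.float64(55.4)), (0.01, [486.6, -722.5], np.float64(54.5)), (0.034, [510.3, -679.7], np.float64(52.3)), (0.04, [516.2, -669.0], np.float64(51.8))]
scene (493, 11, 62, 22) 495.0 [(0, [-790.3, 78.4], np.float64(82.9)), (0.01, [-759.5, 82.7], np.float64(81.5)), (0.034, [-685.5, 93.0], np.float64(78.2)), (0.04, [-667.0, 95.5], np.float64(77.4))]
```

View pics/crop1.png

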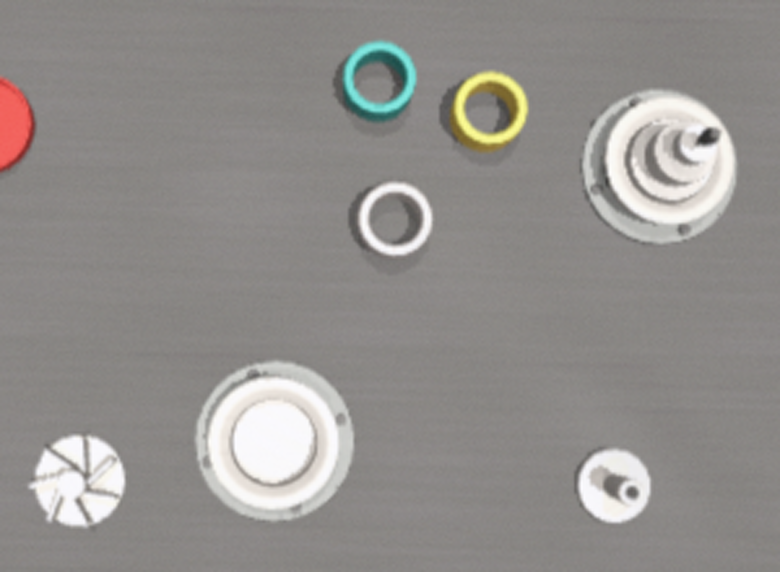

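View pics/crop2.png

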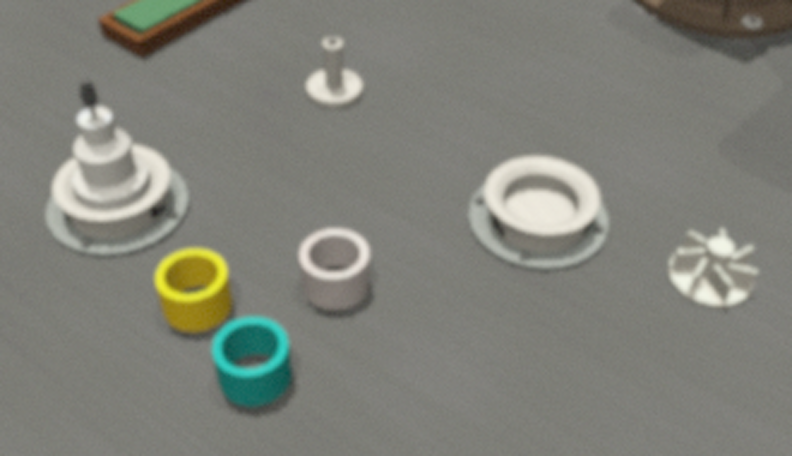

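Both crops agree. The grey-white ring at top (302,184) and scene (259,206) is the spacer, since the other two rings are turquoise and yellow. The bush is the disc with a single stem at top (386,287). The socket is the open cup at (256,269). Next I'll measure with tighter masks.

```bash
cat > meas.py <<'E'
from h import *
def meas(f,items,thr):
    im=f["pixels"].astype(int)
    for name,(u,v,r),z in items:
        m=(im.min(2)>thr).astype(np.uint8); k=np.zeros_like(m);cv2.circle(k,(u,v),r,1,-1);m&=k
        cs,_=cv2.findContours(m,cv2.RETR_EXTERNAL,cv2.CHAIN_APPROX_NONE)
        c=cv2.convexHull(max(cs,key=cv2.contourArea))
        # dense hull boundary
        mm=np.zeros_like(m);cv2.drawContours(mm,[c],-1,1,-1);c=max(cv2.findContours(mm,0,cv2.CHAIN_APPROX_NONE)[0],key=cv2.contourArea)[:,0]
        P=np.array([onz(f,a,b,z) for a,b in c]);cc,rr=fitcirc(P);print(name,thr,np.round(cc*1000,1),"diam",round(2000*rr,1))
if __name__=="__main__":
    f=load("top0.npz")
    for t in (150,170,190):
        meas(f,[("bush",(386,287,20),.01),("spacer",(302,184,20),.04),("socket",(256,269,35),.034),("imp",(180,285,22),.005)],t)
    im=f["pixels"];print(im[269,220:295:1].min(1).tolist());print(im[287,366:406].min(1).tolist());print(im[184,282:322].min(1).tolist())
    print("stem top",onz(f,390.5,288.8,.062)*1000)
    s=load("scene0.npz");print("stem top scene",onz(s,258.5,118,.062)*1000)
    for n in ("scene","top"):
        g=load(n+"0.npz");print([np.round(proj(g,p),1) for p in [(0.5,.06,.034),(0.46,-.205,.01)]])
E
python3 meas.py
python3 - <<'E'
from h import *
f=load("top0.npz")["pixels"][:,:,::-1]
a=cv2.resize(f[235:305,215:300],None,fx=5,fy=5,interpolation=cv2.INTER_NEAREST)
b=cv2.resize(f[252:322,345:425],None,fx=4.9,fy=5,interpolation=cv2.INTER_NEAREST)
cv2.imwrite("pics/crop3.png",np.hstack([a,b])[:, :800])
E
```

```text
bush 150 [ 467.4 -216.2] diam 59.0
spacer 150 [674.  -34.3] diam 57.8
socket 150 [497.9  56.5] diam 123.5
imp 150 [460.  213.9] diam 74.4
bush 170 [ 467.4 -215.8] diam 57.1
spacer 170 [674.2 -33.8] diam 56.6
socket 170 [497.8  56.4] diam 121.9
imp 170 [459.8 213.8] diam 72.8
bush 190 [ 467.4 -216.2] diam 56.1
spacer 190 [674.1 -33.9] diam 56.0
socket 190 [496.8  53.5] diam 116.7
imp 190 [452.1 218.9] diam 58.6
[132, 131, 129, 130, 140, 178, 200, 202, 195, 180, 238, 247, 249, 248, 238, 227, 225, 219, 178, 194, 245, 249, 249, 249, 249, 249, 249, 249, 250, 249, 249, 249, 249, 249, 249, 248, 249, 248, 249, 249, 249, 249, 249, 248, 249, 249, 249, 249, 248, 242, 198, 158, 194, 206, 210, 221, 240, 248, 249, 244, 213, 202, 204, 203, 204, 195, 133, 129, 131, 132, 132, 133, 135, 132, 132]
[131, 130, 132, 131, 126, 107, 167, 242, 247, 246, 246, 243, 239, 213, 187, 175, 118, 100, 100, 102, 103, 117, 172, 232, 227, 180, 139, 137, 170, 220, 233, 232, 236, 228, 157, 136, 140, 136, 136, 135]
[130, 125, 95, 87, 92, 118, 193, 244, 242, 198, 133, 121, 125, 130, 132, 132, 133, 133, 132, 133, 133, 134, 131, 132, 127, 97, 91, 82, 86, 99, 149, 227, 243, 236, 167, 136, 133, 134, 135, 133]
stem top [ 467.79195643 -211.92393271   62.        ]
stem top scene [ 468.49279932 -216.50419366   62.        ]
[array([346.7, 182.3]), array([264.9, 135.8])]
[array([253.4, 267.9]), array([380.6, 289.8])]
```

View pics/crop3.png

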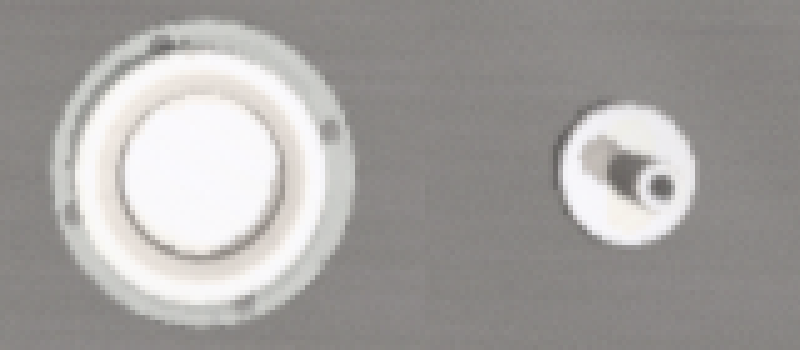

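```bash
cat > plan.py <<'E'
from h import *
from scipy.spatial.transform import Rotation as Ro
import sys
def rot(s): return Ro.from_euler('xyz',s["ee_rot"]).as_matrix()
def down(yaw): # jaw axis (tool z) at angle yaw in world xy, tool x down
    x=np.array([0,0,-1.]);z=np.array([np.cos(yaw),np.sin(yaw),0]);return np.c_[x,np.cross(z,x),z]
def delta(p,yaw):
    s=get_state();R=rot(s);d=R.T@(np.array(p)-s["eef_pos"])
    c=[ (Ro.from_matrix(R.T@down(y)).as_rotvec(),y) for y in (yaw,yaw+np.pi)]
    w=min(c,key=lambda a:np.linalg.norm(a[0]))[0]
    return np.round(d*1000,1),np.round(w,3)
E
python3 - <<'E'
from plan import *
s=get_state();R=rot(s);print(np.round(R,3),"jaw yaw",np.degrees(np.arctan2(R[1,2],R[0,2])))
for p in [(.5,.2,.25),(.467,-.216,.2)]:
  for y in (0,30,60,90,-30,-60): print(p,y,*delta(p,np.radians(y)))
f=load("top0.npz");im=f["pixels"].astype(int)
def ring(u0,v0,r0,r1,lo,z,sign):
    # radial edge points: bright->dark (sign -1) sub-pixel by largest gradient
    g=cv2.GaussianBlur(im.min(2).astype(np.float32),(3,3),0);P=[]
    for a in np.linspace(0,2*np.pi,72,endpoint=False):
        rs=np.arange(r0,r1,.25);xs=(u0+rs*np.cos(a)).astype(np.float32);ys=(v0+rs*np.sin(a)).astype(np.float32)
        l=cv2.remap(g,xs[None],ys[None],1)[0];d=np.gradient(l)*sign;i=d.argmax();P.append(onz(f,xs[i],ys[i],z))
    P=np.array(P)
    for _ in range(4):
        c,r=fitcirc(P);e=abs(np.linalg.norm(P[:,:2]-c,axis=1)-r);P=P[e<max(.0015,2*np.median(e))]
    return np.round(c*1000,1),round(2000*r,1),len(P)
print("foot z5",ring(255.5,269,27,34,0,.005,-1))
print("rim",ring(256,268.5,21,27,0,.034,-1))
print("floor",ring(256,270,13,18,0,.01,-1))
print("bush flange",ring(386,287,11,17,0,.01,-1))
print("spacer",ring(302,184,11,17,0,.04,-1)," hole",ring(302,184,7,13,0,.04,1))
E
```

```text
[[-0.     0.933 -0.361]
 [-0.001 -0.361 -0.933]
 [-1.     0.     0.001]] jaw yaw -111.13452010828412
(0.5, 0.2, 0.25) 0 [-23.7 394.3 307.8] [ 1.202e+00  1.000e-03 -1.000e-03]
(0.5, 0.2, 0.25) 30 [-23.7 394.3 307.8] [ 0.678  0.001 -0.001]
(0.5, 0.2, 0.25) 60 [-23.7 394.3 307.8] [ 0.155  0.001 -0.   ]
(0.5, 0.2, 0.25) 90 [-23.7 394.3 307.8] [-0.369  0.001  0.   ]
(0.5, 0.2, 0.25) -30 [-23.7 394.3 307.8] [-1.416e+00  1.000e-03  1.000e-03]
(0.5, 0.2, 0.25) -60 [-23.7 394.3 307.8] [-0.892  0.001  0.   ]
(0.467, -0.216, 0.2) 0 [ 26.8 513.5 707.7] [ 1.202e+00  1.000e-03 -1.000e-03]
(0.467, -0.216, 0.2) 30 [ 26.8 513.5 707.7] [ 0.678  0.001 -0.001]
(0.467, -0.216, 0.2) 60 [ 26.8 513.5 707.7] [ 0.155  0.001 -0.   ]
(0.467, -0.216, 0.2) 90 [ 26.8 513.5 707.7] [-0.369  0.001  0.   ]
(0.467, -0.216, 0.2) -30 [ 26.8 513.5 707.7] [-1.416e+00  1.000e-03  1.000e-03]
(0.467, -0.216, 0.2) -60 [ 26.8 513.5 707.7] [-0.892  0.001  0.   ]
foot z5 (array([496. ,  57.3]), np.float64(127.0), 70)
rim (array([496.5,  57.1]), np.float64(101.2), 71)
floor (array([496. ,  58.4]), np.float64(63.0), 72)
bush flange (array([ 467.4, -216. ]), np.float64(57.3), 72)
spacer (array([674. , -33.8]), np.float64(57.3), 72)  hole (array([674. , -34.1]), np.float64(42.8), 72)
```

Measured positions in mm: socket (496,57), bush (467,-216), spacer (674,-34). The fitted diameters (127, 101, 57.3, 57.3/42.8) agree with the given sizes. The jaw yaw can stay constant for the whole job. I'll travel to above the bush around the base.

```bash
python3 -m crank '[[0,0.03,0.025,0,0,0,1],[0,0.075,0.06,0,0,0,1],[0,0.122,0.097,0,0,0,1],[0,0.17,0.134,0,0,0,1],[0,0.218,0.171,0,0,0,1],[0,0.266,0.208,0,0,0,1],[0,0.314,0.245,0,0,0,1],[0,0.358,0.282,0,0,0,0.6],[0,0.385,0.325,0,0,0,0.6],[0,0.4,0.37,0,0,0,0.6]]'
python3 -m crank '[[0,0.015,0.05,0,0,0,0.6],[0,0.03,0.1,0,0,0,0.6],[0,0.045,0.15,0,0,0,0.6],[0,0.06,0.2,0,0,0,0.6],[0,0.075,0.25,0,0,0,0.6],[0,0.09,0.29,0,0,0,0.6],[0,0.1,0.32,0,0,0,0.6],[0,0.108,0.335,0,0,0,0.6],[0,0.108,0.335,0,0,0,0.6]]'
python3 - <<'E'
from plan import *
s=get_state();print(s["t"],s["eef_pos"],s["q"],s["width"])
print(delta((.4674,-.216,.13),np.radians(-111.1)))
f=grab_frame("wrist");np.savez("wrist1.npz",**f);cv2.imwrite("pics/wrist1.png",f["pixels"][:,:,::-1])
print([np.round(proj(f,p)) for p in [(.4674,-.216,.01),(.4674,-.216,.062)]], ray(f,280,210)[0])
E
```

```text
t: 1.4
eef_pos: [0.4834, 0.1384, 0.2262]
ee_rot: [-0.485, 1.57, -2.425]
force: [0.5, 0.1, -0.3]
width: 0.0629
t: 2.52
eef_pos: [0.463, -0.2117, 0.2262]
ee_rot: [-1.359, 1.57, 2.983]
force: [-0.3, -1.0, -0.1]
width: 0.0528
2.525 [ 0.46301583 -0.21173156  0.22623224] [-4.27000209e-02  8.45274252e-02 -3.47144639e-01 -7.63135596e-05
 -1.13972167e+00  1.24312313e+00] 0.052815858241484596
(array([96.2,  5.7,  2.4]), array([-0.002,  0.   ,  0.001]))
[array([275., 177.]), array([275., 188.])] [ 0.53548831 -0.24015941  0.38389305]
```

View pics/wrist1.png

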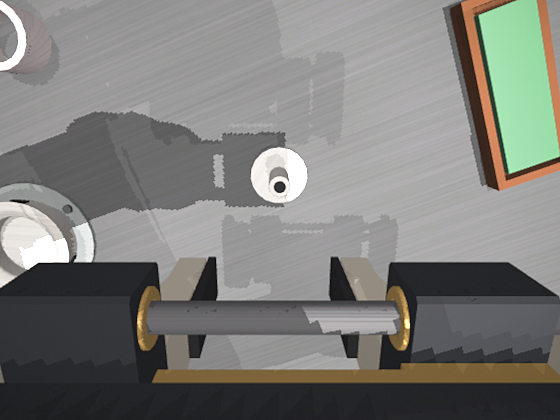

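The wrist view shows the bush, with its flange centre near (279,176) and its stem top near (279,186), so about 4 px right of the prediction. I'll measure it there too.

```bash
cat > ring.py <<'E'
from plan import *
def ring(f,u0,v0,r0,r1,z,sign):
    g=cv2.GaussianBlur(f["pixels"].min(2).astype(np.float32),(3,3),0);P=[];Q=[]
    for a in np.linspace(0,2*np.pi,90,endpoint=False):
        rs=np.arange(r0,r1,.25);xs=(u0+rs*np.cos(a)).astype(np.float32);ys=(v0+rs*np.sin(a)).astype(np.float32)
        l=cv2.remap(g,xs[None],ys[None],1)[0];i=(np.gradient(l)*sign).argmax();P.append(onz(f,xs[i],ys[i],z))
    P=np.array(P)
    for _ in range(4):
        c,r=fitcirc(P);e=abs(np.linalg.norm(P[:,:2]-c,axis=1)-r);P=P[e<max(.0012,2*np.median(e))]
    return np.round(c*1000,1),"diam",round(2000*r,1),len(P),"px",np.round(proj(f,[*c,z]),1)
E
python3 - <<'E'
from ring import *
f=load("wrist1.npz")
print("flange",ring(f,279,176,22,34,.01,-1)); print("stem",ring(f,279.5,186,6,14,.062,-1),ring(f,279.5,186.5,3,8,.062,1))
f["pixels"];cv2.imwrite("pics/c4.png",cv2.resize(f["pixels"][140:215,240:320,::-1],None,fx=7,fy=7,interpolation=0))
E
```

```text
flange (array([ 467.2, -219.8]), 'diam', np.float64(57.7), 89, 'px', array([278.6, 175.5]))
stem (array([ 468.1, -219.6]), 'diam', np.float64(17.4), 89, 'px', array([278.9, 185.7])) (array([ 467.1, -219.6]), 'diam', np.float64(10.5), 90, 'px', array([279.3, 186.6]))
```

View pics/c4.png

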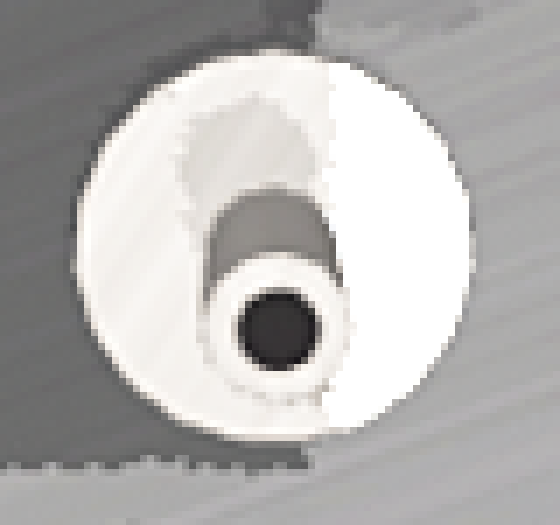

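Wrist gives y=-219.7, and the top and scene views give -216. I'll take (467.4,-218): the difference lies along the jaw axis, where the grip is self-centring and there are 16 mm of clearance. Next I descend to TCP z=28 mm, then close.

Run:
```python
from plan import *
print(delta((.4674,-.218,.028),np.radians(-111.1)))
```

```text
(array([198.3,   6.7,   4.9]), array([-0.002, -0.   ,  0.001]))
```

```bash
python3 -m crank '[[0.03,0.0065,0.005,0,0,0,0.6],[0.08,0.0065,0.005,0,0,0,0.6],[0.125,0.0065,0.005,0,0,0,0.6],[0.16,0.0065,0.005,0,0,0,0.6],[0.185,0.0065,0.005,0,0,0,0.6],[0.198,0.0065,0.005,0,0,0,0.6],[0.198,0.0065,0.005,0,0,0,0.6]]' 
python3 -m crank '[[0,0,0,0,0,0,0.3],[0,0,0,0,0,0,0.1],[0,0,0,0,0,0,0],[0,0,0,0,0,0,0],[0,0,0,0,0,0,0],[0,0,0,0,0,0,0]]' 25
```

```text
t: 3.45
eef_pos: [0.4672, -0.2175, 0.0282]
ee_rot: [-1.245, 1.57, 3.1]
force: [0.4, 0.1, 0.6]
width: 0.0525
t: 4.2
eef_pos: [0.4674, -0.2183, 0.029]
ee_rot: [1.302, 1.57, -0.638]
force: [-1.4, -0.7, 5.9]
width: 0.0195
```

Gripped, with the width at 19.5 mm. I'll lift 90 mm and work out the carry to the socket.

```bash
python3 -m crank '[[-0.005,0,0,0,0,0,0],[-0.02,0,0,0,0,0,0],[-0.045,0,0,0,0,0,0],[-0.07,0,0,0,0,0,0],[-0.085,0,0,0,0,0,0],[-0.09,0,0,0,0,0,0],[-0.09,0,0,0,0,0,0]]'
python3 - <<'E'
from plan import *
s=get_state();print(s["force"],s["eef_pos"],delta((.496,.0573,s["eef_pos"][2]),np.radians(-111.1)))
f=grab_frame("scene");np.savez("scene2.npz",**f)
im=f["pixels"][:,:,::-1];u,v=proj(f,(.467,-.218,.11)).astype(int)
cv2.imwrite("pics/s2.png",cv2.resize(im[max(0,v-70):v+70,max(0,u-90):u+90],None,fx=4,fy=4,interpolation=2))
E
```

```text
t: 5.08
eef_pos: [0.4671, -0.2181, 0.1184]
ee_rot: [-2.208, 1.571, 2.136]
force: [0.1, 0.5, -2.9]
width: 0.0192
[ 0.05026077  0.47112862 -2.85896195] [ 0.46708536 -0.21806018  0.11841161] (array([ 1.000e-01, -7.230e+01, -2.673e+02]), array([-0.001, -0.   ,  0.   ]))
```

View pics/s2.png

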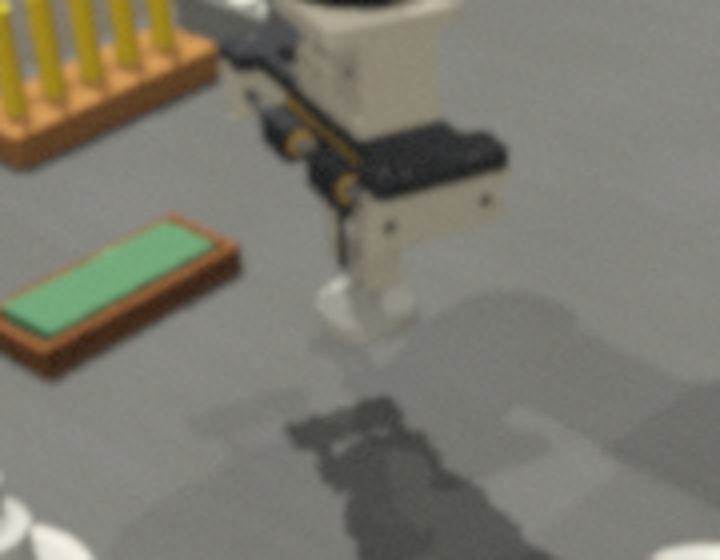

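The bush hangs level and upright in the grip (flange at crop (365,305)), and the 2.9 N wrist load matches its mass. I'll carry it over the socket.

```bash
python3 -m crank '[[0,-0.005,-0.02,0,0,0,0],[0,-0.015,-0.055,0,0,0,0],[0,-0.026,-0.097,0,0,0,0],[0,-0.037,-0.139,0,0,0,0],[0,-0.048,-0.18,0,0,0,0],[0,-0.058,-0.218,0,0,0,0],[0,-0.066,-0.245,0,0,0,0],[0,-0.071,-0.262,0,0,0,0],[0,-0.0723,-0.2673,0,0,0,0],[0,-0.0723,-0.2673,0,0,0,0]]'
python3 - <<'E'
from plan import *
s=get_state();print(s["force"],s["eef_pos"],s["q"])
for n in ("scene","wrist","top"):
    f=grab_frame(n);np.savez(n+"3.npz",**f);cv2.imwrite(f"pics/{n}3.png",f["pixels"][:,:,::-1])
E
```

```text
t: 6.38
eef_pos: [0.496, 0.0569, 0.1182]
ee_rot: [-0.736, 1.57, -2.676]
force: [-0.1, -1.0, -2.0]
width: 0.0192
[-0.13025899 -0.96877342 -2.01680442] [0.49597093 0.05694055 0.1181982 ] [ 5.08607761e-01  1.73318019e-01 -5.16799056e-01 -4.91957133e-05
 -8.81566803e-01  6.93487831e-01]
```

View pics/wrist3.png

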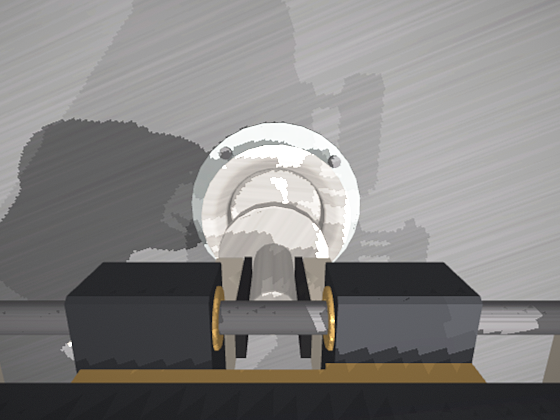

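View pics/scene3.png

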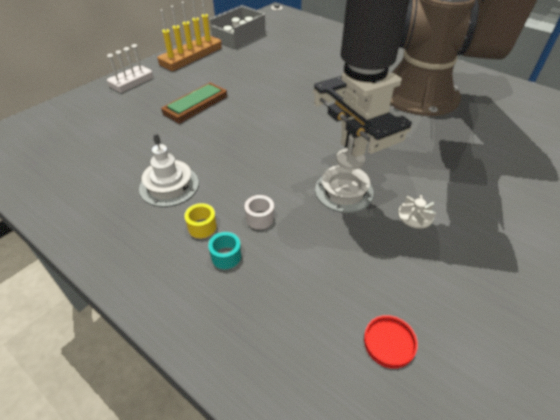

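Wrist view: the socket foot centre is at u≈276, and the held stem and flange are also at u≈276, so they are aligned along the jaw axis. Now I'll check the other axis.

Run:
```python
from ring import *
f=load("wrist3.npz");im=f["pixels"].min(2)
cv2.imwrite("pics/c5.png",cv2.resize(f["pixels"][110:275,180:370,::-1],None,fx=4,fy=3.6,interpolation=0)[:600,:800])
g=cv2.GaussianBlur(im.astype(np.float32),(3,3),0)
P0=proj(f,(.496,.057,.005));print("pred foot px",P0, "pred rim",proj(f,(.496,.057,.034)),"pred floor",proj(f,(.496,.057,.01)),"pred flange top",proj(f,(.496,.057,.1002)))
def arc(u0,v0,r0,r1,a0,a1,z,sign):
    P=[]
    for a in np.radians(np.arange(a0,a1,3)):
        rs=np.arange(r0,r1,.25);xs=(u0+rs*np.cos(a)).astype(np.float32);ys=(v0+rs*np.sin(a)).astype(np.float32)
        l=cv2.remap(g,xs[None],ys[None],1)[0];P.append(onz(f,xs[(np.gradient(l)*sign).argmax()],ys[(np.gradient(l)*sign).argmax()],z))
    P=np.array(P)
    for _ in range(4):
        c,r=fitcirc(P);e=abs(np.linalg.norm(P[:,:2]-c,axis=1)-r);P=P[e<max(.001,2*np.median(e))]
    return np.round(c*1000,1),round(2000*r,1),len(P)
for z in (.003,.006,.01):print("foot",z,arc(276,205,72,96,200,330,z,-1))
```

```text
pred foot px [272.15689382 209.80693155] pred rim [272.08192052 221.47591882] pred floor [272.14503988 211.65190156] pred flange top [271.82892669 260.85236005]
foot 0.003 (array([495.8,  54.5]), np.float64(127.8), 44)
foot 0.006 (array([496.6,  54.2]), np.float64(126.4), 44)
foot 0.01 (array([497.6,  53.9]), np.float64(124.6), 44)
```

View pics/c5.png

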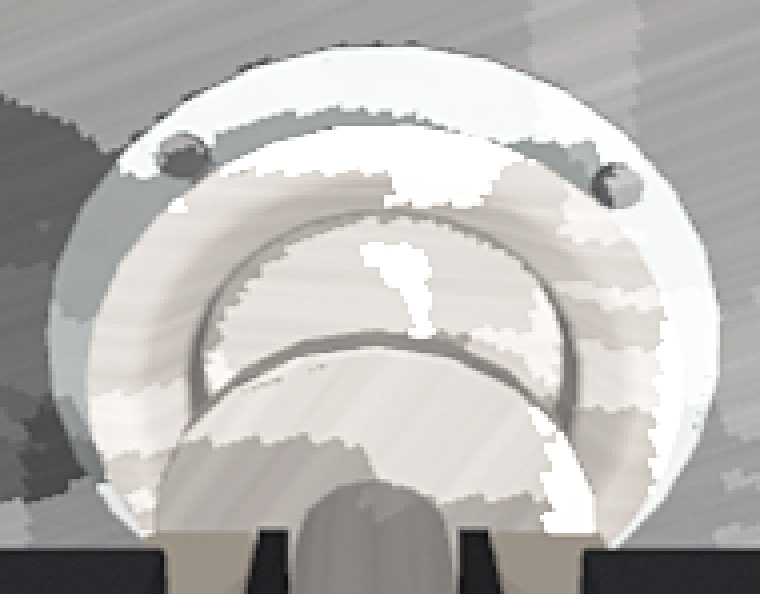

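The wrist camera carries the same roughly -3 mm y bias for both bush and socket, so relative to each other they line up within about 1 mm. I'll nudge by 1 mm (bore clearance is 5 mm) and lower to just above the floor. The floor is expected at TCP z≈39 mm.

```bash
python3 -m crank '[[0.005,0,0.001,0,0,0,0],[0.02,0,0.001,0,0,0,0],[0.036,0,0.001,0,0,0,0],[0.05,0,0.001,0,0,0,0],[0.062,0,0.001,0,0,0,0],[0.07,0,0.001,0,0,0,0],[0.074,0,0.001,0,0,0,0],[0.076,0,0.001,0,0,0,0],[0.076,0,0.001,0,0,0,0]]'
python3 -c "
from plan import *
s=get_state();print(s['force'],s['eef_pos'])"
```

```text
t: 7.65
eef_pos: [0.496, 0.0564, 0.0428]
ee_rot: [2.313, 1.57, 0.373]
force: [-0.5, -0.1, -3.1]
width: 0.019
[-0.46807485 -0.1463951  -3.14535373] [0.49604076 0.05640033 0.04275294]
```

```bash
python3 -m crank '[[0.001,0,0,0,0,0,0],[0.002,0,0,0,0,0,0],[0.003,0,0,0,0,0,0],[0.003,0,0,0,0,0,0]]'; python3 -m crank '[[0.0005,0,0,0,0,0,0],[0.001,0,0,0,0,0,0],[0.001,0,0,0,0,0,0]]'
```

```text
t: 8.15
eef_pos: [0.4958, 0.0563, 0.0395]
ee_rot: [-0.823, 1.571, -2.762]
force: [-0.5, -0.2, -2.4]
width: 0.0196
t: 8.52
eef_pos: [0.4959, 0.0563, 0.039]
ee_rot: [2.014, 1.571, 0.074]
force: [-2.2, -0.1, 5.8]
width: 0.0195
```

```bash
python3 -m crank '[[0.0005,0,0,0,0,0,0],[0.0005,0,0,0,0,0,0]]'
python3 -m crank '[[0,0,0,0,0,0,0.05],[0,0,0,0,0,0,0.15],[0,0,0,0,0,0,0.3],[0,0,0,0,0,0,0.5],[0,0,0,0,0,0,0.5]]'
python3 - <<'E'
from plan import *
s=get_state();print(s["force"],s["eef_pos"],s["width"])
E
```

```text
t: 8.78
eef_pos: [0.4959, 0.0563, 0.0389]
ee_rot: [1.899, 1.57, -0.04]
force: [-4.8, -0.3, 11.9]
width: 0.0198
t: 9.4
eef_pos: [0.496, 0.0563, 0.038]
ee_rot: [1.252, 1.571, -0.688]
force: [-0.7, 0.0, 0.3]
width: 0.0404
[-0.66755642  0.01301472  0.28816095] [0.49595672 0.05630595 0.03797093] 0.04036849368134391
```

The bush touched at TCP z=39.0 mm as expected, and the force is near zero after release. I'll rise clear and check it.

```bash
python3 -m crank '[[-0.005,0,0,0,0,0,0.5],[-0.025,0,0,0,0,0,0.5],[-0.06,0,0,0,0,0,0.7],[-0.1,0,0,0,0,0,1],[-0.13,0,0,0,0,0,1],[-0.14,0,0,0,0,0,1]]'
python3 -m crank '[[0,0.02,0,0,0,0,1],[0,0.06,0.005,0,0,0,1],[0,0.1,0.008,0,0,0,1],[0,0.14,0.012,0,0,0,1],[0,0.17,0.016,0,0,0,1],[0,0.19,0.02,0,0,0,1],[0,0.199,0.02,0,0,0,1],[0,0.199,0.02,0,0,0,1]]'
python3 - <<'E'
from ring import *
s=get_state();print(s["t"],s["eef_pos"],s["width"],delta((.674,-.034,.06),np.radians(-111.1)))
for n in ("scene","wrist","top"):
    f=grab_frame(n);np.savez(n+"4.npz",**f);cv2.imwrite(f"pics/{n}4.png",f["pixels"][:,:,::-1])
w=load("wrist4.npz");print(proj(w,(.674,-.034,.04)))
a=cv2.resize(load("top4.npz")["pixels"][220:320,190:320,::-1],(400,308),interpolation=2)
b=cv2.resize(load("scene4.npz")["pixels"][140:220,300:404,::-1],(400,308),interpolation=2)
cv2.imwrite("pics/c6.png",np.hstack([a,b]))
E
```

```text
t: 10.15
eef_pos: [0.4968, 0.0567, 0.1803]
ee_rot: [2.362, 1.567, 0.423]
force: [0.5, 0.4, -0.5]
width: 0.0782
t: 11.15
eef_pos: [0.6742, -0.0345, 0.1765]
ee_rot: [-1.055, 1.569, -2.995]
force: [0.1, 0.3, 0.3]
width: 0.0873
11.15 [ 0.67422315 -0.03448953  0.17654162] 0.08733153557080146 (array([116.5,  -0.2,  -0.5]), array([-0.001,  0.001,  0.002]))
[272.41688656 201.52862133]
```

View pics/c6.png

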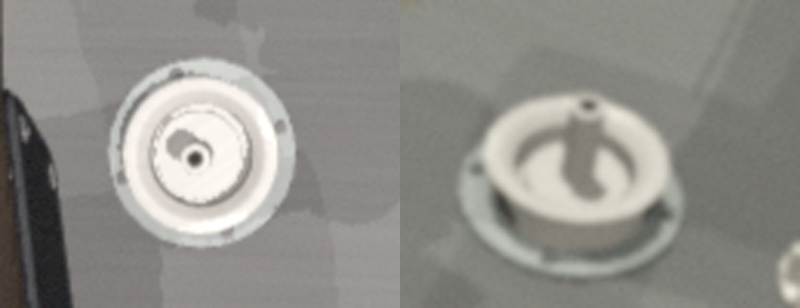

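View pics/wrist4.png

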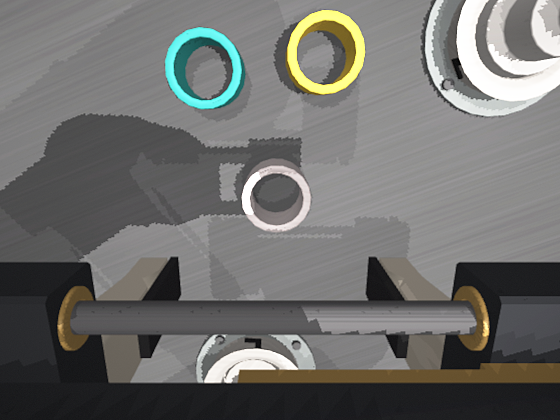

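In the crop, the bush stands upright in the cup with its flange concentric with the rim (top crop (200,153) against foot (202,152)). The wrist view shows the spacer ring at (276,198), between turquoise (204,68) and yellow (326,52). I'll put numbers on both.

Run:
```python
from ring import *
w=load("wrist4.npz");t=load("top4.npz");s=load("scene4.npz")
print("spacer wrist",ring(w,276.5,198,26,42,.04,-1),ring(w,276.5,198,18,31,.04,1))
print("spacer top0 was 674,-34")
u,v=190+195/400*130,220+157/308*100
print("stem top px",u,v,ring(t,u,v,1,4.5,.072,1))
u,v=190+200/400*130,220+153/308*100
print("flange",u,v); print(ring(t,u,v,12,18.5,.02,-1))
u,v=300+589/400*104,140+104/308*80
print("stem scene",onz(s,u,v,.072))
```

```text
spacer wrist (array([674.8, -37.2]), 'diam', np.float64(56.4), 85, 'px', array([275.7, 199.3])) (array([674.5, -37.5]), 'diam', np.float64(43.8), 90, 'px', array([276.2, 199.5]))
spacer top0 was 674,-34
stem top px 253.375 270.97402597402595 (array([495.7,  59.2]), 'diam', np.float64(8.5), 78, 'px', array([252.9, 271.3]))
flange 255.0 269.6753246753247
(array([496.2,  57.9]), 'diam', np.float64(61.6), 73, 'px', array([254.6, 269.4]))
stem scene [0.35586434 0.22631027 0.072     ]
```

```bash
python3 - <<'E'
from plan import *
s=load("scene4.npz");print("stem scene",onz(s,300+189/400*104,140+104/308*80,.072))
print(delta((.6743,-.0356,.0175),np.radians(-111.1)))
E
python3 -m crank '[[0.02,0,0.001,0,0,0,1],[0.06,0,0.001,0,0,0,1],[0.1,0,0.001,0,0,0,1],[0.125,0,0.001,0,0,0,1],[0.145,0,0.001,0,0,0,1],[0.155,0,0.001,0,0,0,1],[0.159,0,0.001,0,0,0,1],[0.159,0,0.001,0,0,0,1]]'
```

```text
stem scene [0.49494973 0.0572165  0.072     ]
(array([160.5,   1.2,   1.5]), array([-0.,  0.,  0.]))
t: 12.3
eef_pos: [0.6742, -0.0348, 0.0197]
ee_rot: [2.069, 1.57, 0.13]
force: [0.7, 0.2, 0.1]
width: 0.0882
```

```bash
python3 -m crank '[[0.002,0.001,0.001,0,0,0,1],[0.002,0.001,0.001,0,0,0,1]]'; python3 -m crank '[[0,0,0,0,0,0,0.7],[0,0,0,0,0,0,0.5],[0,0,0,0,0,0,0.4],[0,0,0,0,0,0,0.4],[0,0,0,0,0,0,0.4]]' 20
```

```text
t: 12.55
eef_pos: [0.6747, -0.0364, 0.0175]
ee_rot: [2.152, 1.57, 0.212]
force: [0.3, -0.9, 0.3]
width: 0.0874
t: 13.18
eef_pos: [0.6745, -0.0364, 0.0171]
ee_rot: [-0.364, 1.571, -2.303]
force: [0.2, 0.3, 0.2]
width: 0.0579
```

Gripped at 57.9 mm (outside diameter 58). I'll lift 110 mm so its underside clears the stem, which tops out at 72 mm.

```bash
python3 -m crank '[[-0.005,0,0,0,0,0,0.4],[-0.02,0,0,0,0,0,0.4],[-0.05,0,0,0,0,0,0.4],[-0.08,0,0,0,0,0,0.4],[-0.1,0,0,0,0,0,0.4],[-0.11,0,0,0,0,0,0.4],[-0.11,0,0,0,0,0,0.4]]'
python3 - <<'E'
from plan import *
s=get_state();print(s["force"],s["eef_pos"],delta((.496,.0563,.127),np.radians(-111.1)))
f=grab_frame("scene");np.savez("scene5.npz",**f)
im=f["pixels"][:,:,::-1];u,v=proj(f,(.674,-.035,.13)).astype(int)
cv2.imwrite("pics/s5.png",cv2.resize(im[max(0,v-70):v+70,max(0,u-90):u+90],None,fx=4,fy=4,interpolation=2))
E
```

```text
t: 14.05
eef_pos: [0.6748, -0.0362, 0.1281]
ee_rot: [2.208, 1.569, 0.269]
force: [-0.5, 0.5, -1.7]
width: 0.0572
[-0.48848283  0.47724772 -1.73367782] [ 0.67479786 -0.03620387  0.12805236] (array([   0.8, -200.1,  -21.8]), array([-0.001, -0.001, -0.001]))
```

View pics/s5.png

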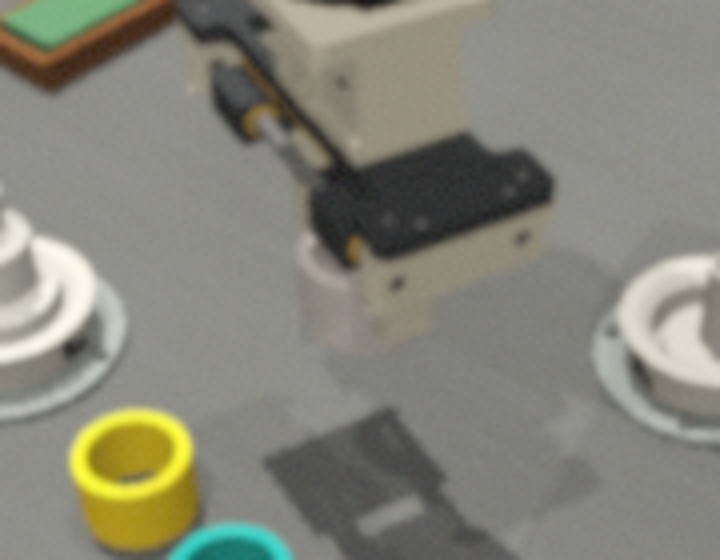

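The spacer is held level (crop (340,290)), with a load of about 1.5 N. I'll carry it over the stem.

```bash
python3 -m crank '[[0,-0.015,-0.002,0,0,0,0.4],[0,-0.045,-0.005,0,0,0,0.4],[0,-0.08,-0.009,0,0,0,0.4],[0,-0.115,-0.013,0,0,0,0.4],[0,-0.15,-0.016,0,0,0,0.4],[0,-0.177,-0.019,0,0,0,0.4],[0,-0.193,-0.021,0,0,0,0.4],[0,-0.2,-0.022,0,0,0,0.4],[0,-0.2,-0.022,0,0,0,0.4],[0,-0.2,-0.022,0,0,0,0.4]]'
python3 - <<'E'
from plan import *
s=get_state();print(s["force"],s["eef_pos"],delta((.496,.0563,.057),np.radians(-111.1)))
for n in ("scene","wrist"):
    f=grab_frame(n);np.savez(n+"6.npz",**f);cv2.imwrite(f"pics/{n}6.png",f["pixels"][:,:,::-1])
    im=f["pixels"][:,:,::-1]
    if n=="scene":a=cv2.resize(im[110:215,290:410],(400,350),interpolation=2)
    else:b=cv2.resize(im[110:285,176:376],(400,350),interpolation=2)
cv2.imwrite("pics/c7.png",np.hstack([a,b]))
E
```

```text
t: 15.35
eef_pos: [0.4965, 0.0562, 0.127]
ee_rot: [0.844, 1.571, -1.096]
force: [0.3, -0.7, -1.0]
width: 0.0578
[ 0.25811811 -0.73252032 -1.01712599] [0.49645695 0.05620091 0.12696086] (array([70. , -0.5,  0.1]), array([-0.001,  0.   , -0.   ]))
```

View pics/c7.png

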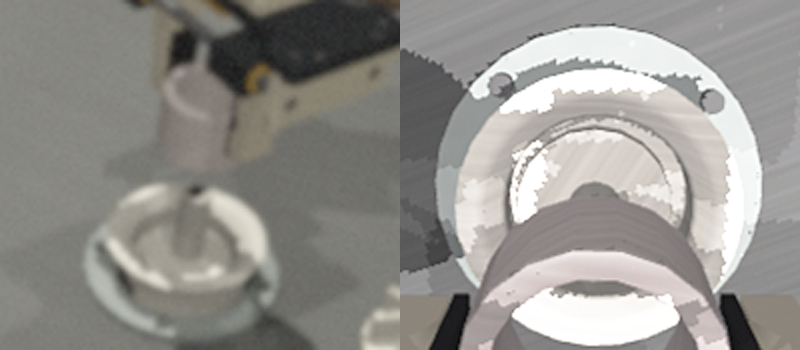

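The ring is centred over the stem and bore: crop spacer u≈600, foot ≈600, stem ≈594. Contact with the flange is expected at TCP z≈37 mm. I'll lower to about 4 mm above it.

```bash
python3 -m crank '[[0.005,-0.0005,0,0,0,0,0.4],[0.02,-0.0005,0,0,0,0,0.4],[0.036,-0.0005,0,0,0,0,0.4],[0.05,-0.0005,0,0,0,0,0.4],[0.062,-0.0005,0,0,0,0,0.4],[0.073,-0.0005,0,0,0,0,0.4],[0.08,-0.0005,0,0,0,0,0.4],[0.084,-0.0005,0,0,0,0,0.4],[0.086,-0.0005,0,0,0,0,0.4],[0.086,-0.0005,0,0,0,0,0.4]]'
```

```text
t: 16.7
eef_pos: [0.4955, 0.0565, 0.0412]
ee_rot: [2.28, 1.571, 0.34]
force: [0.0, -0.4, -0.9]
width: 0.0578
```

```bash
python3 -m crank '[[0.001,0,0,0,0,0,0.4],[0.002,0,0,0,0,0,0.4],[0.003,0,0,0,0,0,0.4],[0.003,0,0,0,0,0,0.4]]'
```

```text
t: 17.2
eef_pos: [0.4953, 0.0565, 0.038]
ee_rot: [-0.813, 1.571, -2.752]
force: [0.5, -0.4, -1.2]
width: 0.0575
```

```bash
python3 -m crank '[[0.0005,0,0,0,0,0,0.4],[0.001,0,0,0,0,0,0.4],[0.001,0,0,0,0,0,0.4]]'; python3 -m crank '[[0.0005,0,0,0,0,0,0.4],[0.0005,0,0,0,0,0,0.4]]'
```

```text
t: 17.58
eef_pos: [0.4954, 0.0565, 0.037]
ee_rot: [-0.465, 1.571, -2.404]
force: [-0.8, -0.3, -2.2]
width: 0.0577
t: 17.82
eef_pos: [0.4954, 0.0565, 0.037]
ee_rot: [1.661, 1.571, -0.279]
force: [-2.2, -0.8, 4.4]
width: 0.0579
```

It touched at TCP z=37.0, exactly as expected, so the ring rests on the flange. I'll release slowly.

```bash
python3 -m crank '[[0,0,0,0,0,0,0.68],[0,0,0,0,0,0,0.75],[0,0,0,0,0,0,0.9],[0,0,0,0,0,0,1],[0,0,0,0,0,0,1]]'; python3 -m crank '[[-0.005,0,0,0,0,0,1],[-0.02,0,0,0,0,0,1],[-0.05,0,0,0,0,0,1],[-0.09,0,0,0,0,0,1],[-0.13,0,0,0,0,0,1],[-0.15,0,0,0,0,0,1]]'
python3 -m crank '[[0,0.02,0,0,0,0,1],[0,0.06,0,0,0,0,1],[0,0.1,0,0,0,0,1],[0,0.14,0,0,0,0,1],[0,0.17,0,0,0,0,1],[0,0.18,0,0,0,0,1],[0,0.18,0,0,0,0,1]]'
python3 - <<'E'
from ring import *
s=get_state();print(s["t"],s["eef_pos"],s["force"])
for n in ("scene","top"):
    f=grab_frame(n);np.savez(n+"7.npz",**f);cv2.imwrite(f"pics/{n}7.png",f["pixels"][:,:,::-1])
a=cv2.resize(load("top7.npz")["pixels"][220:320,190:320,::-1],(400,308),interpolation=2)
b=cv2.resize(load("scene7.npz")["pixels"][120:225,310:446,::-1],(400,308),interpolation=2)
cv2.imwrite("pics/c8.png",np.hstack([a,b]))
t=load("top7.npz");u,v=proj(t,(.496,.0575,.06));print(u,v)
print("ring top",ring(t,u,v,11,18,.06,-1),"hole",ring(t,u,v,7.5,13,.06,1)); u,v=proj(t,(.4957,.0592,.072));print("stem",ring(t,u,v,1,4.5,.072,1))
E
```

```text
t: 18.45
eef_pos: [0.4954, 0.0565, 0.0365]
ee_rot: [-0.365, 1.571, -2.305]
force: [-0.2, -0.2, -0.0]
width: 0.0864
t: 19.2
eef_pos: [0.4962, 0.0568, 0.1894]
ee_rot: [2.341, 1.567, 0.401]
force: [0.8, 0.7, -0.9]
width: 0.0878
t: 20.08
eef_pos: [0.6632, -0.009, 0.185]
ee_rot: [-1.025, 1.569, -2.966]
force: [-0.6, -0.2, 0.4]
width: 0.0878
20.075 [ 0.66317094 -0.00898913  0.18496459] [-0.55870667 -0.21424307  0.38714835]
254.0515819351702 270.7566068821157
ring top (array([495.9,  57.9]), 'diam', np.float64(56.8), 61, 'px', array([253.8, 270.8])) hole (array([495.5,  59.2]), 'diam', np.float64(44.5), 73, 'px', array([253.2, 271. ]))
stem (array([495.7,  59.1]), 'diam', np.float64(8.5), 86, 'px', array([253. , 271.3]))
```

View pics/c8.png

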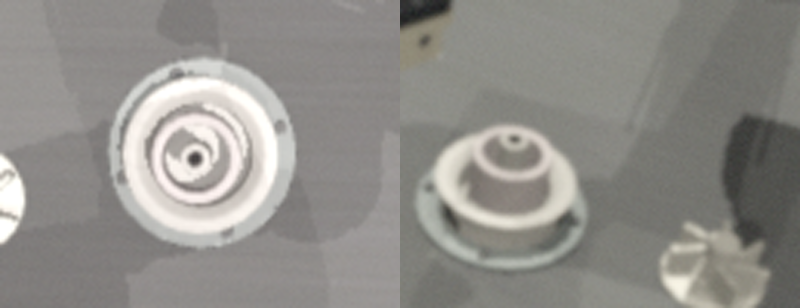

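View pics/scene7.png

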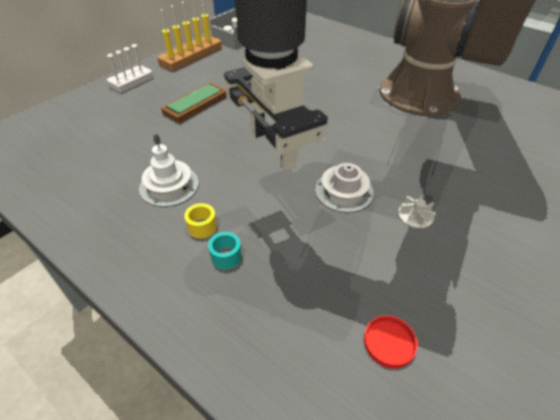

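The stack looks right. At top pixel (254,271), the ring's top circle fits 56.8 mm at z=60 mm and is concentric with the stem within about 1.2 mm, with the stem tip showing above it. The impeller is still at scene (417,212), and the gripper is clear. I'll hand in.

```bash
python3 -c "
from station import *
print(get_state()['t']); print(job_done())"
```

```text
20.175
the job is handed in; nothing more can be done
None
```

The stack is rebuilt and handed in at 20.2 s of the 54 s allowed. The steel bush went stem up into the empty socket first and was released. The plain grey spacer ring was then lowered over its stem onto the flange.

**Set down, not dropped:** The bush touched the floor at TCP z = 39.0 mm, as expected, with wrist force up to about 12 N. The ring touched the flange at 37.0 mm, as expected, with about 4 N. The force fell to near zero after each release.

**Last pictures:** The ring's top circle measures 56.8 mm across at the expected 60 mm height, and its centre is within about 1.2 mm of the stem. The stem tip shows above the ring, the impeller looks undisturbed in the scene view, and the gripper is clear of everything.

**Disagreements:** The wrist camera read y about 3 mm lower than the top camera for the bush, socket and spacer. That was within the 5 mm fit clearance, and I allowed for it. One scene-camera check of the stem first gave a wrong point because I misread the pixel. Recalculated, it agreed with the top view to about 2 mm.

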